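# Pin and lock a sole form on the bench jig

## Robot

A 6-joint arm with a two-finger parallel gripper is mounted at the origin on the work surface. World frame = base frame: x ahead of the robot, y to its left, z up, the work surface at z = 0. Lengths are in m, angles in rad, forces in N, time in s.
With the tool pointing down it reaches from about 0.4 to 0.925 m from the base axis. Payload 12.5 kg.
Tool frame: the origin (TCP) lies on the centre line of the jaws, within the pads' length; the fingertips stand 14 mm ahead of it and the grasp point (between the pads) lies 5 mm behind it (env.tcp_to_tips is the distance from the TCP to the fingertips, in m); z points along the fingers, y is the line along which they close (so a half turn about z gives the same grasp; the last joint's range is limited). The gripper opens to 95 mm and grips with 3 to 60 N. Pads are 20 mm wide; open, the fingers measure 119 mm over their backs; the gripper's body (75 mm by 180 mm) begins 59 mm behind the grasp point.
Start: joints at [-1.296, 0.491, 1.559, -0, 1.092, -0.106], TCP at [0.232, -0.58, 0.229] pointing down, gripper open.
Joint ranges: [-3.1, 3.1], [-0.84, 2.19], [0.05, 2.79], [-1.13, 4.28], [0.06, 2.93], [-2.69, 2.69]. Speed limits (rad/s): [2.22, 2.22, 2.79, 3.14, 3.14, 3.14].

## Interface

Orientations are given as a unit quaternion [w, x, y, z].
In Python, from rig import env gives the robot as it stands.
- The arm moves only by the tool play_rows, never from a script. Its argument "motion" is a list of rows, each an object with "xyz": the shift along the tool's x, y, z scaled (see below), a list of three; "turn": the turn about the tool's z scaled (see below); "grip": the opening, from 0 (shut) to 1 (fully open). In form: [{"xyz": [x, y, z], "turn": turn, "grip": grip}, ...]. A call has exactly 10 rows; each row is the pose to reach, as a shift and turn from the pose commanded when the call began, along the tool's axes at that moment; what a row does not reach only later rows make up. The controller multiplies each number of a shift by 750 mm and each number of a turn by pi/2 rad. A row lasts 1/12 s, in which the tool goes at most 41.7 mm and 7.16 degrees, less where a joint would pass 70% of its speed; a pose out of reach is approached as far as the arm can. A call with a number of a shift or a turn outside -1 to 1 is refused whole. A call with a gripper value outside its range is refused whole. The fingers move at their own pace and stop on an object; "force" is the grip in N (left out, the last holds). Time passes only in rows, so rows that repeat a pose let the fingers close, or fill a call up. It gives the time, the measured TCP pose, the force, the opening and the grip force at its end, in the units of the state.
- env.get_state(): the state, without advancing time (a new reading comes with each control period).
- env.camera(name): name is "scene" or "top"; returns a dict with "image" (480x640x3 uint8, red, green, blue), "fx", "fy", "cx", "cy" (pixels), "dist" ([k1, k2, p1, p2, k3] as OpenCV has them; the pictures are not rectified), "view" (4x4, takes a point from world to camera coordinates). Camera axes: x right, y down, z forward; pixel columns grow to the right and rows downward; lengths in m; the calibration is good to about 2 mm. A picture is of the moment at which its call begins. There is no depth.
- env.sign_off(): hands the job in; it is judged then, once.
The state is a dict: "time_s": time; "q": joint angles; "joint_velocities": joint speeds; "tau": joint torques, N m; "eef_pos": TCP position; "orientation": TCP orientation; "force": force on the tool from outside, world axes, zero at the start; "ft_torque": the same for the moment, N m; "width": finger opening in m; "grasp_force": force on a finger pad.
Only numpy, scipy, OpenCV 4.12 (cv2) and the standard library are available. Lean on these libraries where they do the work, as an engineer would, in place of code of your own. Each camera call takes 0.05 s, during which the arm holds its last target. There are 200 camera calls.

## Task

The old locating pin has broken off and its stub is stuck in the jig under the wooden sole form. First push the new pin down through the round hole of the form so that it drives the stub out below and stays in its place, fully home with its shoulder on the form. Then pass the T-key down through the slot until its collar rests on the form, turn it a quarter turn so that its crossbar holds underneath, and let go; leave the form where it lies and the other tools on the bench alone.

Things in the scene. Friction and masses are not known exactly. Their poses are not given: they have to be found in the camera images.
- jig: Bench jig, fixed: aluminium bed 110 (x) x 250 (y) x 12 mm on two end cheeks over a shallow open tray. Origin on the bench under its centre; z up, y along the bed. Bed top at z = 85 mm, its underside at 73 mm, tray floor at 8 mm. Six locating studs, 8 mm thick and 13 mm high, keep the form in place. Under the hole a sprung clip of two rollers (66 mm above the bench) grips the pin; pushing the stub through it takes about 5 to 12 N.
- jig_hole (a point): Centre of the jig's round pin hole (13 mm diameter, through the bed), at the bed's top; 55 mm from the jig's centre along its +y.
- jig_slot (a point): Centre of the jig's slot (42 mm along jig y, 14 mm along jig x, through the bed), at the bed's top; 55 mm from the jig's centre along its -y.
- form: Sole form: loose foot-shaped wooden board, 230 (y, toe at -y) x up to 85 x 18 mm, lying on the bed between the studs with about 1 mm play. Origin at the centre of its underside; axes as the jig's. Its top is 103 mm above the bench.
- form_hole (a point): Centre of the round hole (15 mm diameter, through) in the form, at the form's top face, straight above the jig's hole.
- form_slot (a point): Centre of the slot (42 mm along y, 14 mm along x, through) in the form, at the form's top face, straight above the jig's slot.
- stub: Broken-off steel pin stub, 11 mm diameter, 28 mm long, stuck upright in the jig's hole, its top about level with the bed's top. Origin at its lower end, z along it. Once pushed through it drops into the tray.
- pin: New steel locating pin, standing in the pin stand. Origin on its axis at the underside of its shoulder, z up. Below: shank 11 mm diameter, 48 mm long, its last 7 mm tapering to 7 mm. Above: shoulder 30 mm diameter, 5 mm high; neck; round knurled grip 22 mm diameter from 15 to 45 mm above the origin.
- key: Steel T-key, standing in the key stand. Origin on its axis at the underside of its collar, z up. Below: stem 10 mm diameter, and at its foot a crossbar 36 (x) x 10 (y) x 8 mm from 35 to 43 mm below the origin. Above: collar 30 mm diameter, 6 mm high; neck; flat wing grip 40 (x) x 12 (y) mm from 18 to 46 mm above the origin, parallel to the crossbar. It goes in with its x along the slot (jig y) and holds with its x across the slot (jig x); it turns freely either way.
- pin_stand: Dark wooden block 80 x 60 x 55 mm, fixed, with a 16 mm hole that holds the pin by its shoulder. Origin under its centre.
- key_stand: Dark wooden block 80 x 60 x 55 mm, fixed, with a 42 (x) x 16 mm slot that holds the key by its collar. Origin under its centre.
- hammer: Bystander: hammer lying on the bench, 240 mm long.
- wax_tin: Bystander: closed round tin, 64 mm diameter, 45 mm high. Origin under its centre.
- brush: Bystander: brush lying on the bench, 170 mm long.
Mind the look-alikes: they are no part of the job. Leave any purple or yellow look-alike of the key alone.

How it is judged:
On the way, in this order (a step that is already met when the one before it is completed fails the run):
1. the stub is driven out into the tray and the new pin is home in its place (z of stub in the frame of jig below 0.03 m and z of pin in the frame of jig between 0.1 and 0.106 m and horizontal distance between pin and jig_hole below 0.005 m and angle between pin's own z axis and vertical below 0.1 rad), for 0.2 s.
2. the key is through the slot, crossbar below the bed and still along the slot (z of key in the frame of jig between 0.1 and 0.108 m and horizontal distance between key and jig_slot below 0.006 m and angle between key's own z axis and vertical below 0.1 rad and angle between the x axis of key and the y axis of jig, either way round below 0.4 rad), for 0.05 s.
At the end, for the whole second after the job is handed in: Stub below the bed (under 30 mm up); new pin upright in the hole, shoulder on the form (3 mm in height, 5 mm sideways); key in the slot, collar on the form (3 mm, 6 mm), crossbar across the slot within 20 degrees; form in place within 5 mm in plan, 3 mm in height; all at rest (all of step 1 and z of key in the frame of jig between 0.1 and 0.106 m and horizontal distance between key and jig_slot below 0.006 m and angle between key's own z axis and vertical below 0.1 rad and horizontal distance between form_hole and jig_hole below 0.005 m and horizontal distance between form_slot and jig_slot below 0.005 m and z of form in the frame of jig between 0.082 and 0.088 m and angle between the x axis of key and the x axis of jig, either way round below 0.35 rad and linear speed of each of key, pin below 0.02 m/s and linear speed of stub below 0.05 m/s); the robot touches nothing.
It fails at once if the hammer, the tin or the brush is moved more than 30 mm (distance of any of hammer, wax_tin, brush from where it was at the start of the episode above 0.03 m).
It fails at once if the form is lifted or pushed out of its place by more than 15 mm (distance of form from where it was at the start of the episode above 0.015 m).
It also fails if it takes over 64 s, if anything falls off the work surface, if the arm or the gripper's body presses on something with over 40 N, if the wrist force passes 120 N, or if a joint passes its speed limit or range.

## Working session

There is one attempt and no reset: what is moved stays moved. The work goes in short steps, Python scripts to look and compute and a tool call to move; the robot and the scene stay as the last step left them, time stands still between calls to the robot, and variables do not carry over. Pictures are saved under pics/ and viewed, at most 10 in all, crops included, and the job is handed in when it is done.

Besides the shell and the picture viewer there is one more tool, called after "Call:" as name([rows], argument=value, ...), one row to a line, values as JSON. play_rows: Moves the arm, as the interface text tells. Shifts and turns lie within -1 to 1; 1 stands for 750 mm of shift or pi/2 rad of turn. Its arguments: {"type":"object","properties":{"motion":{"type":"array","items":{"type":"object","properties":{"xyz":{"type":"array","items":{"type":"number","minimum":-1,"maximum":1}},"turn":{"type":"number","minimum":-1,"maximum":1},"grip":{"type":"number"}}}},"force":{"type":"number"}},"required":["motion"]}

```bash
mkdir -p pics; ls
cat > h.py <<'E'
import numpy as np, cv2
from rig import env
def snap(n,f=None,crop=None,s=1):
    c=env.camera(n); np.savez(f'/tmp/{n}.npz',**{k:np.array(v) for k,v in c.items()})
    if f: save(c['image'],f,crop,s)
    return c
def save(im,f,crop=None,s=1):
    im=np.asarray(im)[:,:,::-1]
    if crop: x0,y0,x1,y1=crop; im=im[y0:y1,x0:x1]
    cv2.imwrite(f'pics/{f}.png',cv2.resize(im,None,fx=s,fy=s,interpolation=cv2.INTER_CUBIC))
def load(n): return dict(np.load(f'/tmp/{n}.npz'))
def KD(c): return np.array([[c['fx'],0,c['cx']],[0,c['fy'],c['cy']],[0,0,1]],float),np.array(c['dist'],float)
def ray(c,uv):
    K,d=KD(c); p=cv2.undistortPoints(np.array([[uv]],float),K,d)[0,0]
    V=np.array(c['view']); R,t=V[:3,:3],V[:3,3]
    return -R.T@t, R.T@np.array([p[0],p[1],1.])
def atz(c,uv,z):
    o,r=ray(c,uv); return o+r*(z-o[2])/r[2]
def proj(c,P):
    K,d=KD(c); V=np.array(c['view']); return cv2.projectPoints(np.array(P,float).reshape(-1,1,3),cv2.Rodrigues(V[:3,:3])[0],V[:3,3],K,d)[0][:,0]
E
python3 - <<'E'
from h import *
a=snap('top','top0'); b=snap('scene','scene0')
for c in(a,b):
    o,_=ray(c,(320,240)); print(o,c['fx'],atz(c,(320,240),0))
print(env.get_state())
E
```

```text
pics
[0.30730665 0.01285562 1.37259974] 471.61899936033615 [0.60005209 0.00810917 0.        ]
[ 0.9340135  -0.63165408  0.86660144] 444.86992547156683 [ 4.98949140e-01  5.94070431e-02 -1.11022302e-16]
{'time_s': 0.1, 'q': array([-1.29559717e+00,  4.91504263e-01,  1.55941639e+00,  3.25814440e-05,
        1.09167779e+00, -1.05588769e-01]), 'joint_velocities': array([ 0.00011429, -0.00163229, -0.00084976,  0.0003793 , -0.00100654,
       -0.00041542]), 'tau': array([ 2.15694767e-03, -6.13626409e+01, -2.58605844e+01,  6.94001396e-02,
        4.70396876e-02, -5.15996419e-05]), 'eef_pos': array([ 0.23226034, -0.58001764,  0.22810747]), 'orientation': array([-5.02316262e-04,  9.81931054e-01,  1.89238350e-01, -2.81966848e-05]), 'force': array([-0.19315041, -0.29010002,  0.16981727]), 'ft_torque': array([-0.00470718, -0.0213834 , -0.03371836]), 'grasp_force': 0.0, 'width': 0.09511291050003165}
```

View pics/top0.png

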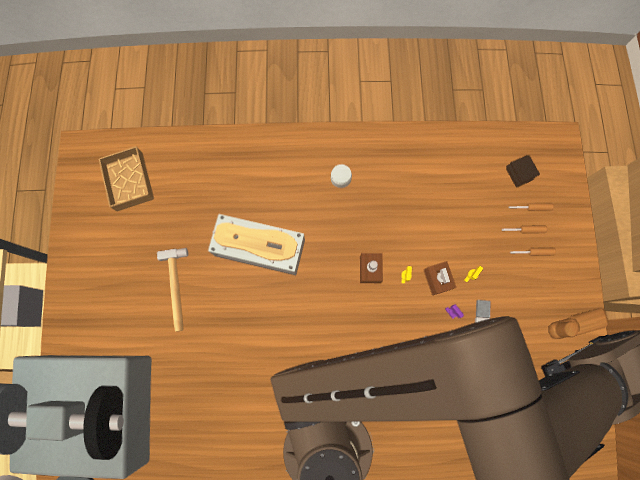

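View pics/scene0.png

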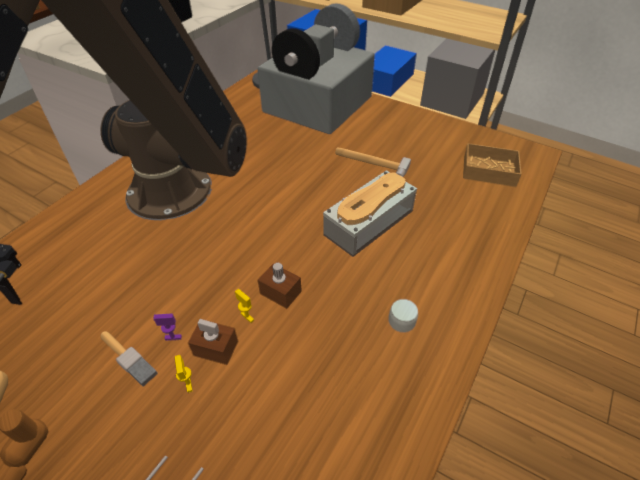

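Top view: the form is on the jig at about (257,243), with its slot at (274,245). The pin is in the dark block at (371,267). The steel key is in the dark block at (440,277). The look-alikes are yellow at (406,274) and (474,274) and purple at (454,311), all lying on the bench. I choose the steel key standing in the stand.

Run:
```python
from h import *
a=load('top');im=a['image'][:,:,::-1]
f=lambda x0,y0,x1,y1:cv2.resize(im[y0:y1,x0:x1],(800,int(800*(y1-y0)/(x1-x0))),interpolation=cv2.INTER_CUBIC)
cv2.imwrite('pics/c1.png',np.vstack([f(200,205,320,245+35)[:],])[:600])
cv2.imwrite('pics/c2.png',f(350,240,470,310))
```

```text
(no output)
```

View pics/c1.png

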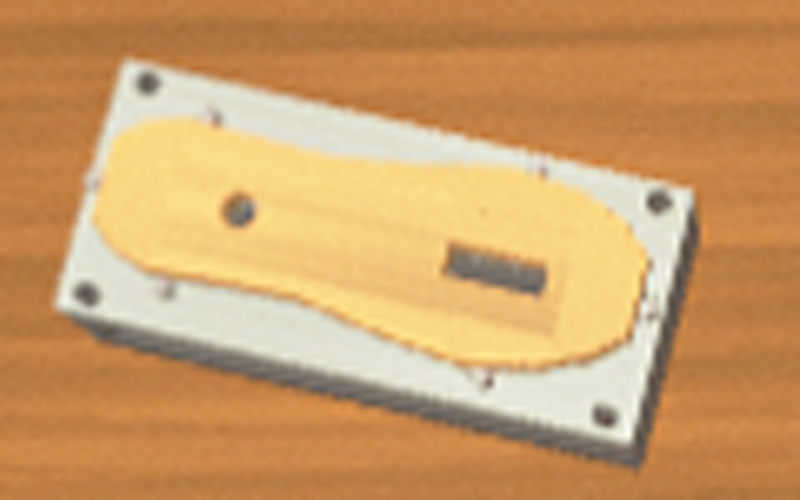

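View pics/c2.png

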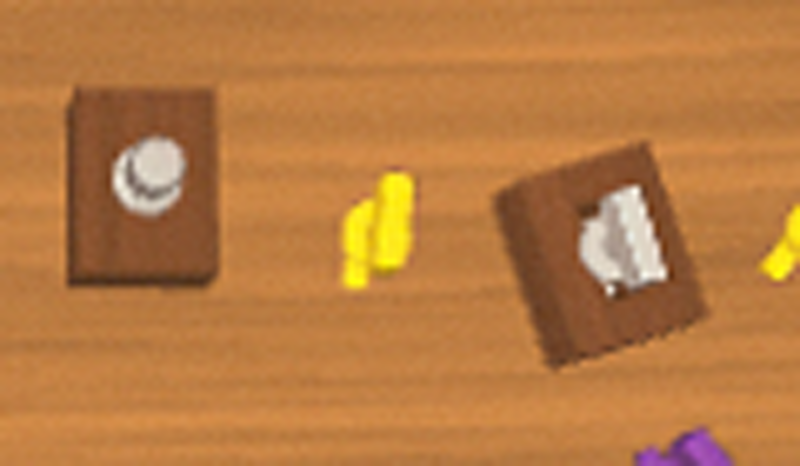

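Run:
```python
from h import *
a=load('top'); b=load('scene')
g=lambda x,y,o:(o[0]+(x+.5)/6.6667-.5,o[1]+(y+.5)/6.6667-.5)
o1=(200,205);o2=(350,240)
C=[atz(a,g(x,y,o1),.085)for x,y in[(127,61),(693,192),(633,443),(60,305)]]
for p in C:print('corner',p.round(4))
print([round(float(np.linalg.norm(C[i]-C[(i+1)%4])),4) for i in range(4)], 'ctr',np.mean(C,0).round(4))
h=atz(a,g(239,211,o1),.103);s=np.mean([atz(a,g(x,y,o1),.103)for x,y in[(452,242),(547,264),(542,296),(446,272)]],0)
print('hole',h,'slot',s,np.linalg.norm(h-s),(h+s)/2); d=h-s; print('jig y dir deg',np.degrees(np.arctan2(d[1],d[0])))
for e in (C[0]-C[1],C[3]-C[2]): print(np.degrees(np.arctan2(e[1],e[0])))
print('pin top',atz(a,g(164,158,o2),.1),'shoulder',atz(a,g(149,178,o2),.06))
for x,y in[(610,193),(640,185),(665,272),(637,285)]:print('wing',atz(a,g(x,y,o2),.101))
for x,y in[(650,142),(708,313)]:print('kst',atz(a,g(x,y,o2),.055))
im=b['image'][:,:,::-1]
f=lambda x0,y0,x1,y1,w,hh:cv2.resize(im[y0:y1,x0:x1],(w,hh),interpolation=cv2.INTER_CUBIC)
cv2.imwrite('pics/c3.png',np.hstack([f(255,255,305,310,400,440),f(185,310,235,365,400,440)]))
```

```text
corner [0.6644 0.2944 0.085 ]
corner [0.6019 0.0541 0.085 ]
corner [0.496  0.0805 0.085 ]
corner [0.5592 0.3204 0.085 ]
[0.2483, 0.1091, 0.2481, 0.1083] ctr [0.5804 0.1873 0.085 ]
hole [0.59385178 0.2420688  0.103     ] slot [0.56720524 0.13495537 0.103     ] 0.11037809847998427 [0.58052851 0.18851208 0.103     ]
jig y dir deg 76.03013591332696
75.40993800187482
75.23915943737758
pin top [ 0.51043952 -0.13838588  0.1       ] shoulder [ 0.50840902 -0.13641043  0.06      ]
wing [ 0.49140174 -0.32219601  0.101     ]
wing [ 0.49442293 -0.33498695  0.101     ]
wing [ 0.45810486 -0.34286577  0.101     ]
wing [ 0.45305591 -0.33081464  0.101     ]
kst [ 0.51968829 -0.35326275  0.055     ]
kst [ 0.4455693  -0.37307228  0.055     ]
```

View pics/c3.png

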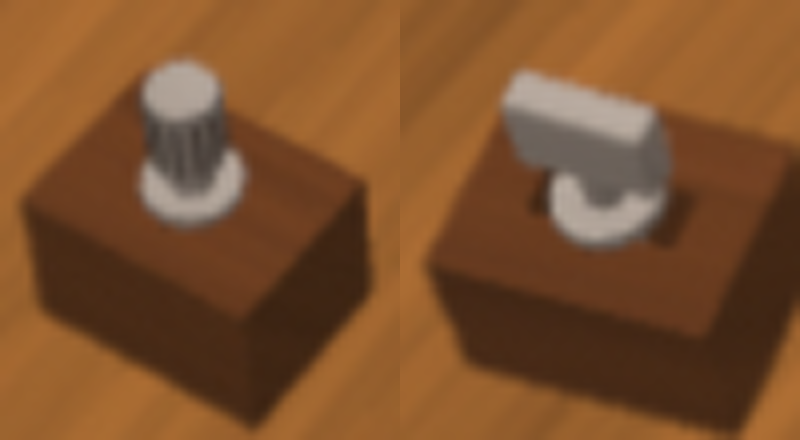

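Run:
```python
from h import *
a=load('top'); b=load('scene')
g=lambda x,y,o:(o[0]+(x+.5)/8-.5,o[1]+(y+.5)/8-.5)
print('pin',atz(b,g(182,89,(255,255)),.1))
P=[atz(b,g(x-400,y,(185,310)),.101) for x,y in[(517,72),(657,108),(640,141),(503,104)]]
print(np.round(P,4),np.mean(P,0))
for e in(P[0]-P[1],P[3]-P[2]):print(np.degrees(np.arctan2(e[1],e[0])),np.linalg.norm(e))
from scipy.spatial.transform import Rotation as R
s=env.get_state();w=s['orientation'];M=R.from_quat([w[1],w[2],w[3],w[0]]).as_matrix();print(M.round(4))
```

```text
pin [ 0.50890118 -0.13758782  0.1       ]
[[ 0.4549 -0.3361  0.101 ]
 [ 0.4925 -0.3255  0.101 ]
 [ 0.4953 -0.3352  0.101 ]
 [ 0.4584 -0.3452  0.101 ]] [ 0.47528953 -0.33551894  0.101     ]
-164.25472846502075 0.039080441018989116
-164.8337814287701 0.03820310685726998
[[ 9.284e-01  3.716e-01 -2.000e-04]
 [ 3.716e-01 -9.284e-01  1.000e-03]
 [ 1.000e-04 -1.000e-03 -1.000e+00]]
```

```bash
cat >> h.py <<'E'
from scipy.spatial.transform import Rotation as R
def go(x,y,z,yaw=None):
    "units for TCP target; yaw of tool x in deg"
    s=env.get_state(); w=s['orientation']; M=R.from_quat([w[1],w[2],w[3],w[0]]).as_matrix()
    cy=np.degrees(np.arctan2(M[1,0],M[0,0]))
    d=M.T@(np.array([x,y,z])-s['eef_pos'])/.75
    print('t',round(s['time_s'],2),'pos',s['eef_pos'].round(4),'yaw',round(cy,2),'tilt',M[:2,2].round(4),'F',s['force'].round(1),'w',round(s['width'],4),'gf',round(s['grasp_force'],1),'q',s['q'].round(2))
    print('units',d.round(4),'turn',None if yaw is None else round(-((yaw-cy+180)%360-180)/90,4))
E
python3 -c "
from h import *
go(.5095,-.138,.2,15)"
```

```text
t 0.1 pos [ 0.2323 -0.58    0.2281] yaw 21.82 tilt [-0.0002  0.001 ] F [-0.2 -0.3  0.2] w 0.0951 gf 0.0 q [-1.3   0.49  1.56  0.    1.09 -0.11]
units [ 0.5622 -0.4097  0.038 ] turn 0.0757
```

Call:
play_rows([
  {"xyz": [0.562,-0.41,0.038],"turn": 0.076,"grip": 1},
  {"xyz": [0.562,-0.41,0.038],"turn": 0.076,"grip": 1},
  {"xyz": [0.562,-0.41,0.038],"turn": 0.076,"grip": 1},
  {"xyz": [0.562,-0.41,0.038],"turn": 0.076,"grip": 1},
  {"xyz": [0.562,-0.41,0.038],"turn": 0.076,"grip": 1},
  {"xyz": [0.562,-0.41,0.038],"turn": 0.076,"grip": 1},
  {"xyz": [0.562,-0.41,0.038],"turn": 0.076,"grip": 1},
  {"xyz": [0.562,-0.41,0.038],"turn": 0.076,"grip": 1},
  {"xyz": [0.562,-0.41,0.038],"turn": 0.076,"grip": 1},
  {"xyz": [0.562,-0.41,0.038],"turn": 0.076,"grip": 1},
], force=55)

```text
time_s: 0.93
eef_pos: [0.4538, -0.2258, 0.2058]
orientation: [-0.0, 0.991, 0.13, -0.0]
force: [1.0, -0.9, 0.3]
width: 0.0955
grasp_force: 0.0
```

```bash
python3 -c "
from h import *
go(.5095,-.138,.15,15)"
```

```text
t 0.93 pos [ 0.4538 -0.2258  0.2058] yaw 14.97 tilt [-0.0001  0.    ] F [ 1.  -0.9  0.3] w 0.0955 gf 0.0 q [-0.59  0.35  1.87 -0.    0.92  0.72]
units [ 0.102  -0.0939  0.0743] turn -0.0004
```

Call:
play_rows([
  {"xyz": [0.102,-0.094,0.074],"turn": 0,"grip": 1},
  {"xyz": [0.102,-0.094,0.074],"turn": 0,"grip": 1},
  {"xyz": [0.102,-0.094,0.074],"turn": 0,"grip": 1},
  {"xyz": [0.102,-0.094,0.074],"turn": 0,"grip": 1},
  {"xyz": [0.102,-0.094,0.074],"turn": 0,"grip": 1},
  {"xyz": [0.102,-0.094,0.074],"turn": 0,"grip": 1},
  {"xyz": [0.102,-0.094,0.074],"turn": 0,"grip": 1},
  {"xyz": [0.102,-0.094,0.074],"turn": 0,"grip": 1},
  {"xyz": [0.102,-0.094,0.074],"turn": 0,"grip": 1},
  {"xyz": [0.102,-0.094,0.074],"turn": 0,"grip": 1},
])

```text
time_s: 1.77
eef_pos: [0.5087, -0.1405, 0.1508]
orientation: [0.0, 0.992, 0.13, 0.0]
force: [-0.4, -0.8, 0.4]
width: 0.0952
grasp_force: 0.0
```

```bash
python3 -c "
from h import *
go(.5095,-.138,.082,15)"
```

```text
t 1.77 pos [ 0.5087 -0.1405  0.1508] yaw 14.91 tilt [ 0.0006 -0.0004] F [-0.4 -0.8  0.4] w 0.0952 gf 0.0 q [-0.39  0.45  1.88 -0.    0.81  0.92]
units [ 0.0018 -0.003   0.0917] turn -0.001
```

Call:
play_rows([
  {"xyz": [0.002,-0.003,0.04],"turn": 0,"grip": 1},
  {"xyz": [0.002,-0.003,0.075],"turn": 0,"grip": 1},
  {"xyz": [0.002,-0.003,0.092],"turn": 0,"grip": 1},
  {"xyz": [0.002,-0.003,0.092],"turn": 0,"grip": 1},
  {"xyz": [0.002,-0.003,0.092],"turn": 0,"grip": 0},
  {"xyz": [0.002,-0.003,0.092],"turn": 0,"grip": 0},
  {"xyz": [0.002,-0.003,0.092],"turn": 0,"grip": 0},
  {"xyz": [0.002,-0.003,0.092],"turn": 0,"grip": 0},
  {"xyz": [0.002,-0.003,0.092],"turn": 0,"grip": 0},
  {"xyz": [0.002,-0.003,0.092],"turn": 0,"grip": 0},
], force=55)

```text
time_s: 2.6
eef_pos: [0.5099, -0.1373, 0.0819]
orientation: [0.0, 0.991, 0.13, 0.0]
force: [0.1, 1.0, 0.5]
width: 0.0606
grasp_force: 0.0
```

```bash
python3 -c "
from h import *
go(.5095,-.138,.2,15)"
```

```text
t 2.6 pos [ 0.5099 -0.1373  0.0819] yaw 14.98 tilt [ 0.0009 -0.0004] F [0.1 1.  0.5] w 0.0606 gf 0.0 q [-0.39  0.56  1.94 -0.    0.64  0.92]
units [-0.0007  0.0008 -0.1574] turn -0.0003
```

Call:
play_rows([
  {"xyz": [0,0,0],"turn": 0,"grip": 0},
  {"xyz": [0,0,0],"turn": 0,"grip": 0},
  {"xyz": [0,0,0],"turn": 0,"grip": 0},
  {"xyz": [0,0,0],"turn": 0,"grip": 0},
  {"xyz": [0,0,0],"turn": 0,"grip": 0},
  {"xyz": [0,0,0],"turn": 0,"grip": 0},
  {"xyz": [0,0,0],"turn": 0,"grip": 0},
  {"xyz": [0,0,0],"turn": 0,"grip": 0},
  {"xyz": [0,0,0],"turn": 0,"grip": 0},
  {"xyz": [0,0,0],"turn": 0,"grip": 0},
])

```text
time_s: 3.43
eef_pos: [0.5097, -0.1372, 0.0814]
orientation: [0.0, 0.991, 0.13, -0.0]
force: [-0.1, -0.3, -0.3]
width: 0.0211
grasp_force: 55.0
```

```bash
python3 -c "
from h import *
go(.5095,-.138,.202,15)"
```

```text
t 3.43 pos [ 0.5097 -0.1372  0.0814] yaw 14.98 tilt [-0.0001 -0.0001] F [-0.1 -0.3 -0.3] w 0.0211 gf 55.0 q [-0.39  0.56  1.94 -0.    0.64  0.92]
units [-0.0006  0.0009 -0.1609] turn -0.0002
```

Call:
play_rows([
  {"xyz": [0,0,-0.05],"turn": 0,"grip": 0},
  {"xyz": [0,0,-0.1],"turn": 0,"grip": 0},
  {"xyz": [0,0,-0.15],"turn": 0,"grip": 0},
  {"xyz": [0,0,-0.165],"turn": 0,"grip": 0},
  {"xyz": [0.04,-0.05,-0.165],"turn": 0,"grip": 0},
  {"xyz": [0.08,-0.1,-0.165],"turn": 0,"grip": 0},
  {"xyz": [0.11,-0.15,-0.165],"turn": 0,"grip": 0},
  {"xyz": [0.13,-0.2,-0.165],"turn": 0,"grip": 0},
  {"xyz": [0.15,-0.25,-0.165],"turn": 0,"grip": 0},
  {"xyz": [0.18,-0.3,-0.165],"turn": 0,"grip": 0},
])

```text
time_s: 4.27
eef_pos: [0.5781, 0.1036, 0.2051]
orientation: [0.0, 0.991, 0.13, -0.0]
force: [0.2, -0.8, -0.5]
width: 0.0214
grasp_force: 55.0
```

```bash
python3 -c "
from h import *
go(.594,.2415,.2,15)"
```

```text
t 4.27 pos [0.5781 0.1036 0.2051] yaw 14.97 tilt [-0.0006 -0.0002] F [ 0.2 -0.8 -0.5] w 0.0214 gf 55.0 q [ 0.06  0.46  1.68 -0.    1.    1.37]
units [ 0.068  -0.1721  0.0067] turn -0.0003
```

Call:
play_rows([
  {"xyz": [0.03,-0.06,0],"turn": 0,"grip": 0},
  {"xyz": [0.045,-0.11,0],"turn": 0,"grip": 0},
  {"xyz": [0.059,-0.159,0],"turn": 0,"grip": 0},
  {"xyz": [0.059,-0.159,0],"turn": 0,"grip": 0},
  {"xyz": [0.059,-0.159,0],"turn": 0,"grip": 0},
  {"xyz": [0.059,-0.159,0.01],"turn": 0,"grip": 0},
  {"xyz": [0.059,-0.159,0.01],"turn": 0,"grip": 0},
  {"xyz": [0.059,-0.159,0.01],"turn": 0,"grip": 0},
  {"xyz": [0.059,-0.159,0.01],"turn": 0,"grip": 0},
  {"xyz": [0.059,-0.159,0.01],"turn": 0,"grip": 0},
])

```text
time_s: 5.1
eef_pos: [0.5908, 0.2272, 0.1978]
orientation: [0.0, 0.992, 0.13, 0.0]
force: [0.6, 0.2, -1.2]
width: 0.0211
grasp_force: 55.0
```

Run:
```python
from h import *
go(.594,.2415,.2,15)
c=snap('scene'); save(c['image'],'p5',(320,130,430,220),7)
```

```text
t 5.1 pos [0.5908 0.2272 0.1978] yaw 14.9 tilt [ 0.0002 -0.0001] F [ 0.6  0.2 -1.2] w 0.0211 gf 55.0 q [ 0.26  0.53  1.57 -0.    1.04  1.57]
units [ 0.009  -0.0173 -0.0029] turn -0.0011
```

View pics/p5.png

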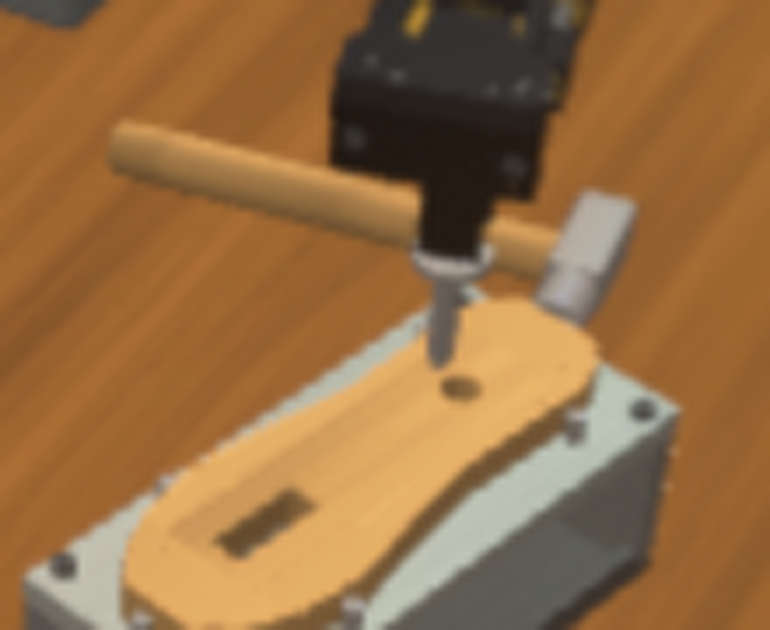

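Run:
```python
from h import *
b=load('scene')
g=lambda x,y:(320+(x+.5)/7-.5,130+(y+.5)/7-.5)
print('hole',atz(b,g(461,389),.103))
print('slot',np.mean([atz(b,g(*p),.103) for p in[(215,540),(292,488),(316,506),(238,558)]],0))
q=(proj(b,[[.5908,.2272,.1234],[.5908,.2272,.1714]])-[320,130]+.5)*7-.5; print('tip/origin pred',q)
print('tip seen',atz(b,g(438,363),.1234))
```

```text
hole [0.59422878 0.23998566 0.103     ]
slot [0.56655071 0.13382552 0.103     ]
tip/origin pred [[443.1920753  362.56039484]
 [455.37778419 260.06373676]]
tip seen [0.58924669 0.22594179 0.1234    ]
```

```bash
python3 -c "
from h import *
go(.5946,.2413,.183,15)"
```

```text
t 5.15 pos [0.5908 0.2274 0.1978] yaw 14.91 tilt [ 0.0003 -0.    ] F [-0.2  0.5 -1.2] w 0.0211 gf 55.0 q [ 0.26  0.53  1.57 -0.    1.04  1.57]
units [ 0.0097 -0.0166  0.0198] turn -0.001
```

Call:
play_rows([
  {"xyz": [0.005,-0.009,0],"turn": 0,"grip": 0},
  {"xyz": [0.0097,-0.0166,0],"turn": 0,"grip": 0},
  {"xyz": [0.0097,-0.0166,0.01],"turn": 0,"grip": 0},
  {"xyz": [0.0097,-0.0166,0.02],"turn": 0,"grip": 0},
  {"xyz": [0.0097,-0.0166,0.02],"turn": 0,"grip": 0},
  {"xyz": [0.0097,-0.0166,0.02],"turn": 0,"grip": 0},
  {"xyz": [0.0097,-0.0166,0.02],"turn": 0,"grip": 0},
  {"xyz": [0.0097,-0.0166,0.02],"turn": 0,"grip": 0},
  {"xyz": [0.0097,-0.0166,0.02],"turn": 0,"grip": 0},
  {"xyz": [0.0097,-0.0166,0.02],"turn": 0,"grip": 0},
])

```text
time_s: 5.98
eef_pos: [0.5944, 0.242, 0.1829]
orientation: [0.0, 0.991, 0.13, 0.0]
force: [-1.1, -0.5, -1.9]
width: 0.0213
grasp_force: 55.0
```

Run:
```python
from h import *
go(.5946,.2413,.165,15)
c=snap('scene'); save(c['image'],'p6',(365,150,405,195),13)
print((proj(c,[[.5946,.2413,.1086],[.5946,.2413,.103]])-[365,150]+.5)*13-.5)
```

```text
t 5.98 pos [0.5944 0.242  0.1829] yaw 14.97 tilt [0.0004 0.    ] F [-1.1 -0.5 -1.9] w 0.0213 gf 55.0 q [ 0.28  0.56  1.57 -0.    1.02  1.59]
units [-0.0001  0.001   0.0238] turn -0.0003
[[278.63636023 438.88220864]
 [275.97757765 459.97459261]]
```

View pics/p6.png

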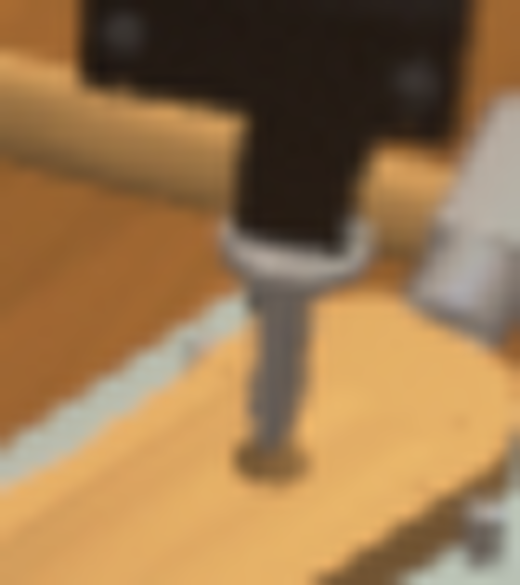

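The pin tip is right above the hole (tip about (272,448), hole about (270,462) in the crop). Descending.

Call:
play_rows([
  {"xyz": [0,0.0007,0.004],"turn": 0,"grip": 0},
  {"xyz": [0,0.0007,0.008],"turn": 0,"grip": 0},
  {"xyz": [0,0.0007,0.012],"turn": 0,"grip": 0},
  {"xyz": [0,0.0007,0.016],"turn": 0,"grip": 0},
  {"xyz": [0,0.0007,0.02],"turn": 0,"grip": 0},
  {"xyz": [0,0.0007,0.024],"turn": 0,"grip": 0},
  {"xyz": [0,0.0007,0.026],"turn": 0,"grip": 0},
  {"xyz": [0,0.0007,0.028],"turn": 0,"grip": 0},
  {"xyz": [0,0.0007,0.03],"turn": 0,"grip": 0},
  {"xyz": [0,0.0007,0.03],"turn": 0,"grip": 0},
])

```text
time_s: 6.87
eef_pos: [0.5944, 0.2415, 0.1599]
orientation: [0.0, 0.991, 0.13, -0.0]
force: [-0.1, -0.2, -0.9]
width: 0.0211
grasp_force: 55.0
```

```bash
python3 -c "
from h import *
go(.5946,.2413,.1294,15)"
```

```text
t 6.87 pos [0.5944 0.2415 0.1599] yaw 14.98 tilt [-0.0002 -0.0002] F [-0.1 -0.2 -0.9] w 0.0211 gf 55.0 q [ 0.28  0.58  1.59 -0.    0.97  1.59]
units [0.0001 0.0004 0.0406] turn -0.0002
```

Call:
play_rows([
  {"xyz": [0,0,0.002],"turn": 0,"grip": 0},
  {"xyz": [0,0,0.004],"turn": 0,"grip": 0},
  {"xyz": [0,0,0.006],"turn": 0,"grip": 0},
  {"xyz": [0,0,0.008],"turn": 0,"grip": 0},
  {"xyz": [0,0,0.01],"turn": 0,"grip": 0},
  {"xyz": [0,0,0.012],"turn": 0,"grip": 0},
  {"xyz": [0,0,0.014],"turn": 0,"grip": 0},
  {"xyz": [0,0,0.016],"turn": 0,"grip": 0},
  {"xyz": [0,0,0.018],"turn": 0,"grip": 0},
  {"xyz": [0,0,0.018],"turn": 0,"grip": 0},
])

```text
time_s: 7.7
eef_pos: [0.5948, 0.2416, 0.147]
orientation: [0.0, 0.991, 0.13, 0.001]
force: [0.8, -0.4, 2.4]
width: 0.021
grasp_force: 55.0
```

```bash
python3 -c "
from h import *
go(.5946,.2413,.1294,15)"
```

```text
t 7.7 pos [0.5948 0.2416 0.147 ] yaw 14.98 tilt [0.001  0.0001] F [ 0.8 -0.4  2.4] w 0.021 gf 55.0 q [ 0.28  0.6   1.6  -0.    0.94  1.59]
units [-0.0004  0.0003  0.0234] turn -0.0003
```

Call:
play_rows([
  {"xyz": [0,0,0.003],"turn": 0,"grip": 0},
  {"xyz": [0,0,0.006],"turn": 0,"grip": 0},
  {"xyz": [0,0,0.009],"turn": 0,"grip": 0},
  {"xyz": [0,0,0.012],"turn": 0,"grip": 0},
  {"xyz": [0,0,0.015],"turn": 0,"grip": 0},
  {"xyz": [0,0,0.018],"turn": 0,"grip": 0},
  {"xyz": [0,0,0.02],"turn": 0,"grip": 0},
  {"xyz": [0,0,0.022],"turn": 0,"grip": 0},
  {"xyz": [0,0,0.023],"turn": 0,"grip": 0},
  {"xyz": [0,0,0.023],"turn": 0,"grip": 0},
])

```text
time_s: 8.53
eef_pos: [0.5945, 0.2417, 0.1294]
orientation: [-0.0, 0.991, 0.13, 0.0]
force: [-0.1, 1.8, 3.8]
width: 0.0211
grasp_force: 55.0
```

```bash
python3 -c "
from h import *
go(.5946,.2413,.1294,15)"
```

```text
t 8.53 pos [0.5945 0.2417 0.1294] yaw 14.98 tilt [0. 0.] F [-0.1  1.8  3.8] w 0.0211 gf 55.0 q [0.28 0.62 1.61 0.   0.91 1.59]
units [ 0.      0.0005 -0.0001] turn -0.0002
```

Call:
play_rows([
  {"xyz": [0,0,0.0004],"turn": 0,"grip": 0},
  {"xyz": [0,0,0.0008],"turn": 0,"grip": 0},
  {"xyz": [0,0,0.0012],"turn": 0,"grip": 0},
  {"xyz": [0,0,0.0012],"turn": 0,"grip": 0},
  {"xyz": [0,0,0.0012],"turn": 0,"grip": 0},
  {"xyz": [0,0,0.0012],"turn": 0,"grip": 0},
  {"xyz": [0,0,0.0012],"turn": 0,"grip": 0},
  {"xyz": [0,0,0.0012],"turn": 0,"grip": 0},
  {"xyz": [0,0,0.0012],"turn": 0,"grip": 0},
  {"xyz": [0,0,0.0012],"turn": 0,"grip": 0},
])

```text
time_s: 9.37
eef_pos: [0.5945, 0.2417, 0.1293]
orientation: [-0.0, 0.991, 0.13, 0.0]
force: [-3.8, 1.1, 10.6]
width: 0.021
grasp_force: 55.0
```

Run:
```python
from h import *
go(.5946,.2413,.1294,15)
c=snap('scene'); save(c['image'],'p7',(320,130,430,250),5)
```

```text
t 9.37 pos [0.5945 0.2417 0.1293] yaw 14.98 tilt [0.0007 0.0002] F [-3.8  1.1 10.6] w 0.021 gf 55.0 q [0.28 0.62 1.61 0.   0.91 1.59]
units [-0.      0.0006 -0.0001] turn -0.0002
```

View pics/p7.png

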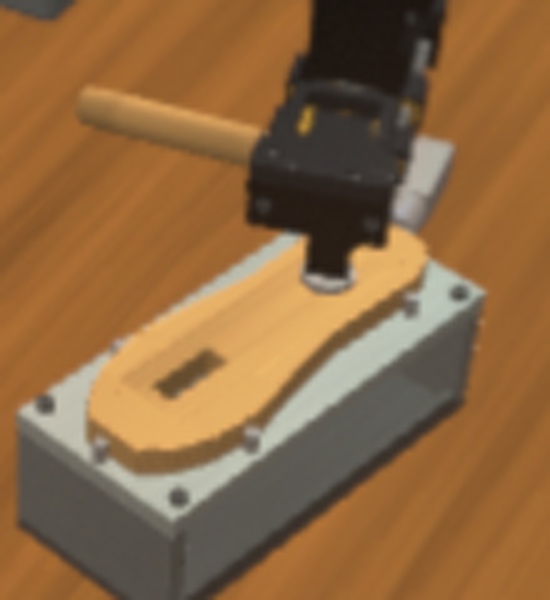

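Shoulder is on the form: the force is up to 10.6 N with no further travel. Releasing.

Call:
play_rows([
  {"xyz": [0,0,-0.001],"turn": 0,"grip": 0.6},
  {"xyz": [0,0,-0.001],"turn": 0,"grip": 0.6},
  {"xyz": [0,0,-0.001],"turn": 0,"grip": 0.6},
  {"xyz": [0,0,-0.001],"turn": 0,"grip": 0.6},
  {"xyz": [0,0,-0.001],"turn": 0,"grip": 0.6},
  {"xyz": [0,0,-0.001],"turn": 0,"grip": 0.6},
  {"xyz": [0,0,-0.03],"turn": 0,"grip": 0.6},
  {"xyz": [0,0,-0.06],"turn": 0,"grip": 0.6},
  {"xyz": [0,0,-0.09],"turn": 0,"grip": 0.6},
  {"xyz": [0,0,-0.11],"turn": 0,"grip": 0.6},
])

```text
time_s: 10.25
eef_pos: [0.5948, 0.2417, 0.213]
orientation: [-0.0, 0.991, 0.13, 0.001]
force: [0.2, -0.3, 0.3]
width: 0.057
grasp_force: 0.0
```

Run:
```python
from h import *
go(.475,-.334,.16,15.3)
```

```text
t 10.25 pos [0.5948 0.2417 0.213 ] yaw 14.98 tilt [0.0017 0.0003] F [ 0.2 -0.3  0.3] w 0.057 gf 0.0 q [ 0.28  0.53  1.53 -0.    1.08  1.59]
units [-0.3529  0.7002  0.0701] turn -0.0035
```

Call:
play_rows([
  {"xyz": [-0.35,0.695,0.02],"turn": -0.0035,"grip": 0.6},
  {"xyz": [-0.35,0.695,0.02],"turn": -0.0035,"grip": 0.6},
  {"xyz": [-0.35,0.695,0.02],"turn": -0.0035,"grip": 0.6},
  {"xyz": [-0.35,0.695,0.02],"turn": -0.0035,"grip": 0.6},
  {"xyz": [-0.35,0.695,0.02],"turn": -0.0035,"grip": 0.6},
  {"xyz": [-0.35,0.695,0.02],"turn": -0.0035,"grip": 0.6},
  {"xyz": [-0.35,0.695,0.02],"turn": -0.0035,"grip": 0.6},
  {"xyz": [-0.35,0.695,0.02],"turn": -0.0035,"grip": 0.6},
  {"xyz": [-0.35,0.695,0.02],"turn": -0.0035,"grip": 0.6},
  {"xyz": [-0.35,0.695,0.02],"turn": -0.0035,"grip": 0.6},
])

```text
time_s: 11.08
eef_pos: [0.5089, -0.1681, 0.2004]
orientation: [0.0, 0.991, 0.133, 0.0]
force: [1.9, 0.4, 0.9]
width: 0.0567
grasp_force: 0.0
```

Run:
```python
from h import *
go(.475,-.334,.15,15.3)
```

```text
t 11.08 pos [ 0.5089 -0.1681  0.2004] yaw 15.3 tilt [ 0.0003 -0.0002] F [1.9 0.4 0.9] w 0.0567 gf 0.0 q [-0.44  0.4   1.81 -0.    0.93  0.86]
units [-0.1019  0.2014  0.0672] turn -0.0
```

Call:
play_rows([
  {"xyz": [-0.102,0.201,0.067],"turn": 0,"grip": 0.6},
  {"xyz": [-0.102,0.201,0.067],"turn": 0,"grip": 0.6},
  {"xyz": [-0.102,0.201,0.067],"turn": 0,"grip": 0.6},
  {"xyz": [-0.102,0.201,0.067],"turn": 0,"grip": 0.6},
  {"xyz": [-0.102,0.201,0.067],"turn": 0,"grip": 0.6},
  {"xyz": [-0.102,0.201,0.067],"turn": 0,"grip": 0.6},
  {"xyz": [-0.102,0.201,0.067],"turn": 0,"grip": 0.6},
  {"xyz": [-0.102,0.201,0.067],"turn": 0,"grip": 0.6},
  {"xyz": [-0.102,0.201,0.067],"turn": 0,"grip": 0.6},
  {"xyz": [-0.102,0.201,0.067],"turn": 0,"grip": 0.6},
])

```text
time_s: 11.92
eef_pos: [0.4762, -0.3306, 0.1507]
orientation: [0.0, 0.991, 0.134, 0.0]
force: [0.6, -0.6, 0.6]
width: 0.0571
grasp_force: 0.0
```

Run:
```python
from h import *
go(.475,-.334,.083,15.3)
```

```text
t 11.92 pos [ 0.4762 -0.3306  0.1507] yaw 15.4 tilt [ 0.0006 -0.0005] F [ 0.6 -0.6  0.6] w 0.0571 gf 0.0 q [-0.72  0.52  1.76  0.    0.87  0.58]
units [-0.0028  0.0038  0.0902] turn 0.0011
```

Call:
play_rows([
  {"xyz": [-0.0028,0.0038,0.02],"turn": 0.001,"grip": 0.6},
  {"xyz": [-0.0028,0.0038,0.05],"turn": 0.001,"grip": 0.6},
  {"xyz": [-0.0028,0.0038,0.08],"turn": 0.001,"grip": 0.6},
  {"xyz": [-0.0028,0.0038,0.09],"turn": 0.001,"grip": 0.6},
  {"xyz": [-0.0028,0.0038,0.09],"turn": 0.001,"grip": 0},
  {"xyz": [-0.0028,0.0038,0.09],"turn": 0.001,"grip": 0},
  {"xyz": [-0.0028,0.0038,0.09],"turn": 0.001,"grip": 0},
  {"xyz": [-0.0028,0.0038,0.09],"turn": 0.001,"grip": 0},
  {"xyz": [-0.0028,0.0038,0.09],"turn": 0.001,"grip": 0},
  {"xyz": [-0.0028,0.0038,0.09],"turn": 0.001,"grip": 0},
], force=50)

```text
time_s: 12.75
eef_pos: [0.4746, -0.3353, 0.0833]
orientation: [0.0, 0.991, 0.132, 0.0]
force: [1.3, -0.1, -0.6]
width: 0.0224
grasp_force: 0.0
```

Call:
play_rows([
  {"xyz": [0,0,0],"turn": 0,"grip": 0},
  {"xyz": [0,0,0],"turn": 0,"grip": 0},
  {"xyz": [0,0,0],"turn": 0,"grip": 0},
  {"xyz": [0,0,0],"turn": 0,"grip": 0},
  {"xyz": [0,0,0],"turn": 0,"grip": 0},
  {"xyz": [0,0,0],"turn": 0,"grip": 0},
  {"xyz": [0,0,0],"turn": 0,"grip": 0},
  {"xyz": [0,0,0],"turn": 0,"grip": 0},
  {"xyz": [0,0,0],"turn": 0,"grip": 0},
  {"xyz": [0,0,0],"turn": 0,"grip": 0},
])

```text
time_s: 13.58
eef_pos: [0.4744, -0.3352, 0.0829]
orientation: [0.0, 0.991, 0.132, 0.0]
force: [-1.6, 0.7, 6.2]
width: 0.012
grasp_force: 50.0
```

Run:
```python
from h import *
go(.475,-.334,.25,15.3)
```

```text
t 13.58 pos [ 0.4744 -0.3352  0.0829] yaw 15.2 tilt [ 0.0002 -0.0003] F [-1.6  0.7  6.2] w 0.012 gf 50.0 q [-0.73  0.61  1.81 -0.    0.72  0.58]
units [ 0.0012 -0.0012 -0.2229] turn -0.0011
```

Call:
play_rows([
  {"xyz": [0,0,-0.05],"turn": 0,"grip": 0},
  {"xyz": [0,0,-0.1],"turn": 0,"grip": 0},
  {"xyz": [0,0,-0.15],"turn": 0,"grip": 0},
  {"xyz": [0,0,-0.156],"turn": 0,"grip": 0},
  {"xyz": [0.03,-0.05,-0.156],"turn": -0.07,"grip": 0},
  {"xyz": [0.05,-0.1,-0.156],"turn": -0.14,"grip": 0},
  {"xyz": [0.075,-0.15,-0.156],"turn": -0.21,"grip": 0},
  {"xyz": [0.1,-0.2,-0.156],"turn": -0.28,"grip": 0},
  {"xyz": [0.125,-0.25,-0.156],"turn": -0.35,"grip": 0},
  {"xyz": [0.15,-0.3,-0.156],"turn": -0.42,"grip": 0},
])

```text
time_s: 14.42
eef_pos: [0.5233, -0.0883, 0.1988]
orientation: [-0.0, 0.894, 0.449, -0.0]
force: [0.2, 0.8, -1.3]
width: 0.0118
grasp_force: 50.0
```

Run:
```python
from h import *
go(.5668,.1353,.2,75.4)
```

```text
t 14.42 pos [ 0.5233 -0.0883  0.1988] yaw 53.3 tilt [-0.0008  0.0002] F [ 0.2  0.8 -1.3] w 0.0118 gf 50.0 q [-0.29  0.39  1.82 -0.    0.92  0.35]
units [ 0.2737 -0.1317 -0.0016] turn -0.2456
```

Call:
play_rows([
  {"xyz": [0.05,-0.024,0],"turn": -0.07,"grip": 0},
  {"xyz": [0.1,-0.048,0],"turn": -0.14,"grip": 0},
  {"xyz": [0.15,-0.072,0],"turn": -0.2,"grip": 0},
  {"xyz": [0.2,-0.096,0],"turn": -0.246,"grip": 0},
  {"xyz": [0.24,-0.116,0],"turn": -0.246,"grip": 0},
  {"xyz": [0.265,-0.128,0],"turn": -0.246,"grip": 0},
  {"xyz": [0.265,-0.128,0],"turn": -0.246,"grip": 0},
  {"xyz": [0.265,-0.128,0],"turn": -0.246,"grip": 0},
  {"xyz": [0.265,-0.128,0],"turn": -0.246,"grip": 0},
  {"xyz": [0.265,-0.128,0],"turn": -0.246,"grip": 0},
])

```text
time_s: 15.25
eef_pos: [0.5663, 0.1253, 0.1992]
orientation: [-0.0, 0.793, 0.609, -0.0]
force: [1.1, -0.2, -1.3]
width: 0.0114
grasp_force: 50.0
```

Run:
```python
from h import *
go(.5668,.1353,.188,75.4)
```

```text
t 15.25 pos [0.5663 0.1253 0.1992] yaw 75.08 tilt [-0.0006 -0.0003] F [ 1.1 -0.2 -1.3] w 0.0114 gf 50.0 q [ 0.1   0.46  1.71 -0.    0.98  0.36]
units [ 0.0131 -0.0028  0.0149] turn -0.0035
```

Call:
play_rows([
  {"xyz": [0.007,-0.001,0],"turn": -0.0035,"grip": 0},
  {"xyz": [0.013,-0.0025,0],"turn": -0.0035,"grip": 0},
  {"xyz": [0.013,-0.0025,0.008],"turn": -0.0035,"grip": 0},
  {"xyz": [0.013,-0.0025,0.015],"turn": -0.0035,"grip": 0},
  {"xyz": [0.013,-0.0025,0.015],"turn": -0.0035,"grip": 0},
  {"xyz": [0.013,-0.0025,0.015],"turn": -0.0035,"grip": 0},
  {"xyz": [0.013,-0.0025,0.015],"turn": -0.0035,"grip": 0},
  {"xyz": [0.013,-0.0025,0.015],"turn": -0.0035,"grip": 0},
  {"xyz": [0.013,-0.0025,0.015],"turn": -0.0035,"grip": 0},
  {"xyz": [0.013,-0.0025,0.015],"turn": -0.0035,"grip": 0},
])

```text
time_s: 16.08
eef_pos: [0.5672, 0.1361, 0.1884]
orientation: [0.0, 0.791, 0.612, 0.0]
force: [0.2, 0.7, -0.8]
width: 0.0119
grasp_force: 50.0
```

Run:
```python
from h import *
go(.5668,.1353,.188,75.4)
c=snap('scene'); save(c['image'],'p8',(335,150,405,215),9)
s=env.get_state();p=s['eef_pos'];a=np.radians(75.4);u=np.array([np.cos(a),np.sin(a),0]);v=np.array([u[1],-u[0],0])
o=p-[0,0,.0279]
P=[o+sx*.018*u+sy*.005*v-[0,0,z] for z in(.035,.043) for sx in(-1,1) for sy in(-1,1)]
sl=np.array([.5668,.1353,.103]);P+=[sl+sx*.021*u+sy*.007*v for sx in(-1,1) for sy in(-1,1)]
print(((proj(c,P)-[335,150]+.5)*9-.5).round(0))
```

```text
t 16.08 pos [0.5672 0.1361 0.1884] yaw 75.46 tilt [ 0.0003 -0.0001] F [ 0.2  0.7 -0.8] w 0.0119 gf 50.0 q [ 0.12  0.48  1.71 -0.    0.96  0.38]
units [-0.0012 -0.0003  0.0006] turn 0.0006
[[160. 450.]
 [186. 467.]
 [247. 391.]
 [273. 408.]
 [158. 471.]
 [184. 488.]
 [245. 412.]
 [271. 429.]
 [141. 512.]
 [177. 537.]
 [242. 444.]
 [278. 467.]]
```

View pics/p8.png

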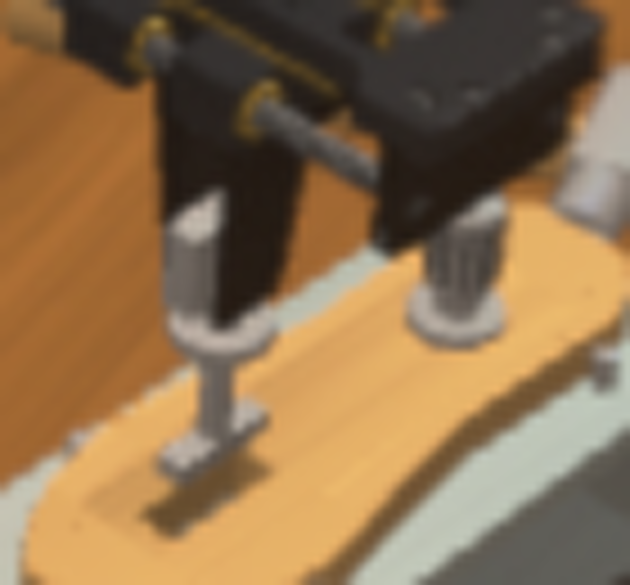

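Run:
```python
from h import *
from scipy.optimize import minimize
c=load('scene'); im=c['image']
hsv=cv2.cvtColor(im,cv2.COLOR_RGB2HSV).astype(int)
x0,y0,x1,y1=345,190,372,214
print('SAT');[print(y,*['%3d'%v for v in hsv[y,x0:x1,1]]) for y in range(194,212)]
print('VAL');[print(y,*['%3d'%v for v in hsv[y,x0:x1,2]]) for y in range(194,212)]
```

```text
SAT
194 176 174 172 161 147 145 108 131 136 138 139 137  73  40  43  62  83  73 104 132 142 144 145 144 142 142 141
195 173 171 164 129 110 136 135 139 139 140 139 137  71  40  40  39  37  34  45  95 138 144 143 142 143 141 141
196 155 146 151 143 137 140 140 140 140 139 140 127  61  42  40  37  30  29  34  98 142 144 144 143 142 142 142
197 102 109 138 141 142 141 140 140 140 139 132  97  50  38  40  35  29  39  67 115 142 144 142 142 141 142 141
198 104 131 139 140 140 141 141 139 135 119  83  44  36  38  40  39  43  76 122 141 143 142 141 142 142 141 141
199 131 139 140 140 139 140 141 136  93  48  37  32  30  33  42  53  76 117 142 143 142 142 142 141 142 142 141
200 138 138 140 139 140 142 142 115  46  32  32  32  32  38  58  98 130 138 143 143 143 142 142 141 141 141 141
201 140 140 139 140 142 144 141 110  47  33  31  39  46  64  97 130 140 141 144 143 143 142 140 140 140 140 141
202 138 140 141 143 143 144 141 115  75  49  40  55  78 124 136 137 138 142 141 141 142 141 141 141 140 140 140
203 139 143 143 144 144 143 143 140 127  94  70  97 129 139 140 138 140 142 142 143 142 
[... 2239 characters left out ...]
 229 229 229 228 228 229 231
206 211 209 207 208 209 197 148 120 107 104 103 106 108 130 175 218 225 228 228 229 229 228 228 229 229 230 230
207 223 213 211 213 210 177 136 108 103 104 108 120 140 179 221 228 228 229 230 229 228 228 229 230 230 230 230
208 228 227 221 218 214 211 194 133 112 108 130 179 218 225 228 228 229 230 229 228 229 229 230 230 230 230 230
209 229 229 228 225 220 220 218 186 154 143 178 221 228 229 229 230 230 228 228 229 230 230 230 230 230 231 231
210 229 229 229 229 228 225 223 220 217 221 225 228 229 230 230 230 228 228 229 230 230 230 231 231 231 231 230
211 229 229 230 230 230 229 226 224 226 229 229 229 230 231 229 228 229 229 230 230 230 230 231 231 231 230 222
```

Run:
```python
from h import *
c=load('scene'); im=c['image']
hsv=cv2.cvtColor(im,cv2.COLOR_RGB2HSV).astype(int)
s=env.get_state();p=s['eef_pos'];print(p)
o=p-[0,0,.0279]
t=np.linspace(0,2*np.pi,60)
for z in(0,.006):
  P=proj(c,[o+[.015*np.cos(k),.015*np.sin(k),z] for k in t]);print('collar',z,P.min(0).round(1),P.max(0).round(1))
for z in(-.015,-.03):
  P=proj(c,[o+[.005*np.cos(k),.005*np.sin(k),z] for k in t]);print('stem',z,P.min(0).round(1),P.max(0).round(1))
# pin in the jig
o=np.array([.5945,.2417,.103])
P=proj(c,[o+[.015*np.cos(k),.015*np.sin(k),0] for k in t]);print('pin shoulder',P.min(0).round(1),P.max(0).round(1))
print('S key');[print(y,*['%3d'%v for v in hsv[y,350:372,1]]) for y in range(182,196)]
print('S pin');[print(y,*['%3d'%v for v in hsv[y,377:395,1]]) for y in range(178,192)]
```

```text
[0.56720254 0.13613826 0.18841348]
collar 0 [353.3 182.6] [365.5 190.4]
collar 0.006 [353.4 180.7] [365.7 188.5]
stem -0.015 [357.1 189.8] [361.1 192.4]
stem -0.03 [356.8 194.4] [360.7 197. ]
pin shoulder [380.2 181.3] [391.4 188.4]
S key
182 176 174 158  55  40  38  40  43  44  81 121 121 111 112 121 155 147 120  72  28  22  23
183 174 176 159  66  39  38  38  43  46  91 118 121 101  73  83 119  72  29  23  22  21  41
184 176 175 165 105  40  37  40  40  47  93 115  82  46  33  34  44  26  22  22  29  48 107
185 177 174 166  99  37  36  33  34  41  75  66  41  34  33  29  24  22  29  45  90 124 137
186 176 174 169 106  38  34  34  32  34  44  38  34  33  32  28  25  47  91 124 134 139 141
187 174 174 173 140  52  34  34  33  34  34  32  32  31  31  41  97 128 134 140 139 141 143
188 176 176 175 166  97  47  38  35  33  32  33  32  33  34  79 131 139 140 140 142 143 144
189 176 175 175 175 156  95  48  39  38  38  38  47  64  92 123 139 140 139 143 142 143 143
190 175 175 175 171 147 110  72  46  41  38  55  98 123 139 139 141 143 143 144 142 144 144
191 175 174 169 140  88  52  89  
[... 796 characters left out ...]
 135 140 140 139
183 142 141 132  75  36  31  36  39  40  42  38  29  29  61 128 140 140 139
184 142 141 132  71  33  31  32  35  40  38  35  27  26  48 112 137 139 139
185 141 142 137  81  34  32  31  31  32  31  31  26  26  49 121 138 138 139
186 142 141 140 114  52  33  30  31  29  28  28  29  32  57 129 137 138 137
187 142 142 142 138 112  64  43  36  33  31  32  46  83 119 136 137 137 137
188 141 142 142 140 138 129 101  90  74  75  89 119 138 139 137 138 137 138
189 141 140 141 141 139 139 140 139 138 139 138 139 138 137 137 139 138 139
190 140 140 140 141 141 141 139 140 140 139 138 139 138 137 138 138 138 141
191 141 140 139 142 140 140 140 139 140 140 139 139 138 138 139 140 141 141
```

Call:
play_rows([
  {"xyz": [-0.0012,0.001,0],"turn": 0,"grip": 0},
  {"xyz": [-0.0012,0.001,0.004],"turn": 0,"grip": 0},
  {"xyz": [-0.0012,0.001,0.008],"turn": 0,"grip": 0},
  {"xyz": [-0.0012,0.001,0.012],"turn": 0,"grip": 0},
  {"xyz": [-0.0012,0.001,0.015],"turn": 0,"grip": 0},
  {"xyz": [-0.0012,0.001,0.018],"turn": 0,"grip": 0},
  {"xyz": [-0.0012,0.001,0.02],"turn": 0,"grip": 0},
  {"xyz": [-0.0012,0.001,0.022],"turn": 0,"grip": 0},
  {"xyz": [-0.0012,0.001,0.024],"turn": 0,"grip": 0},
  {"xyz": [-0.0012,0.001,0.024],"turn": 0,"grip": 0},
])

```text
time_s: 16.97
eef_pos: [0.5676, 0.1351, 0.17]
orientation: [-0.0, 0.791, 0.612, -0.0]
force: [-0.3, -0.2, -1.8]
width: 0.0115
grasp_force: 50.0
```

Run:
```python
from h import *
go(.5676,.135,.1309,75.4)
```

```text
t 16.97 pos [0.5676 0.1351 0.17  ] yaw 75.46 tilt [-0.0004 -0.0001] F [-0.3 -0.2 -1.8] w 0.0115 gf 50.0 q [ 0.12  0.5   1.73 -0.    0.92  0.37]
units [-0.0001  0.0001  0.0521] turn 0.0007
```

Call:
play_rows([
  {"xyz": [0,0,0.003],"turn": 0,"grip": 0},
  {"xyz": [0,0,0.006],"turn": 0,"grip": 0},
  {"xyz": [0,0,0.009],"turn": 0,"grip": 0},
  {"xyz": [0,0,0.012],"turn": 0,"grip": 0},
  {"xyz": [0,0,0.015],"turn": 0,"grip": 0},
  {"xyz": [0,0,0.018],"turn": 0,"grip": 0},
  {"xyz": [0,0,0.021],"turn": 0,"grip": 0},
  {"xyz": [0,0,0.024],"turn": 0,"grip": 0},
  {"xyz": [0,0,0.027],"turn": 0,"grip": 0},
  {"xyz": [0,0,0.028],"turn": 0,"grip": 0},
])

```text
time_s: 17.8
eef_pos: [0.5676, 0.1351, 0.1489]
orientation: [-0.0, 0.791, 0.612, -0.0]
force: [-0.3, -0.2, -2.2]
width: 0.0119
grasp_force: 50.0
```

Run:
```python
from h import *
go(.5676,.135,.1309,75.4)
```

```text
t 17.8 pos [0.5676 0.1351 0.1489] yaw 75.46 tilt [-0.0004 -0.0001] F [-0.3 -0.2 -2.2] w 0.0119 gf 50.0 q [ 0.12  0.52  1.75 -0.    0.87  0.37]
units [-0.0001  0.0001  0.024 ] turn 0.0007
```

Call:
play_rows([
  {"xyz": [0,0,0.004],"turn": 0,"grip": 0},
  {"xyz": [0,0,0.008],"turn": 0,"grip": 0},
  {"xyz": [0,0,0.012],"turn": 0,"grip": 0},
  {"xyz": [0,0,0.016],"turn": 0,"grip": 0},
  {"xyz": [0,0,0.019],"turn": 0,"grip": 0},
  {"xyz": [0,0,0.022],"turn": 0,"grip": 0},
  {"xyz": [0,0,0.0232],"turn": 0,"grip": 0},
  {"xyz": [0,0,0.0236],"turn": 0,"grip": 0},
  {"xyz": [0,0,0.0236],"turn": 0,"grip": 0},
  {"xyz": [0,0,0.0236],"turn": 0,"grip": 0},
])

```text
time_s: 18.63
eef_pos: [0.5677, 0.1351, 0.1317]
orientation: [0.0, 0.791, 0.612, 0.0]
force: [0.3, -0.1, -2.0]
width: 0.0116
grasp_force: 50.0
```

Run:
```python
from h import *
go(.5676,.135,.1309,75.4)
```

```text
t 18.63 pos [0.5677 0.1351 0.1317] yaw 75.46 tilt [ 0.0002 -0.0001] F [ 0.3 -0.1 -2. ] w 0.0116 gf 50.0 q [ 0.12  0.55  1.76 -0.    0.83  0.37]
units [-0.0002 -0.0002  0.001 ] turn 0.0007
```

Call:
play_rows([
  {"xyz": [0,0,0.0005],"turn": 0,"grip": 0},
  {"xyz": [0,0,0.001],"turn": 0,"grip": 0},
  {"xyz": [0,0,0.0015],"turn": 0,"grip": 0},
  {"xyz": [0,0,0.0015],"turn": 0,"grip": 0},
  {"xyz": [0,0,0.0015],"turn": 0,"grip": 0},
  {"xyz": [0,0,0.0015],"turn": 0,"grip": 0},
  {"xyz": [0,0,0.0015],"turn": 0,"grip": 0},
  {"xyz": [0,0,0.0015],"turn": 0,"grip": 0},
  {"xyz": [0,0,0.0015],"turn": 0,"grip": 0},
  {"xyz": [0,0,0.0015],"turn": 0,"grip": 0},
])

```text
time_s: 19.47
eef_pos: [0.5677, 0.1351, 0.1308]
orientation: [0.0, 0.791, 0.612, 0.0]
force: [-2.1, -0.1, 5.5]
width: 0.0116
grasp_force: 50.0
```

Run:
```python
from h import *
go(.5676,.135,.1309,-14.6)
```

```text
t 19.47 pos [0.5677 0.1351 0.1308] yaw 75.46 tilt [ 0.0004 -0.    ] F [-2.1 -0.1  5.5] w 0.0116 gf 50.0 q [ 0.12  0.55  1.76 -0.    0.83  0.37]
units [-0.0002 -0.0001 -0.0001] turn 1.0006
```

Call:
play_rows([
  {"xyz": [0,0,-0.0008],"turn": 0,"grip": 0},
  {"xyz": [0,0,-0.0008],"turn": -0.03,"grip": 0},
  {"xyz": [0,0,-0.0008],"turn": -0.08,"grip": 0},
  {"xyz": [0,0,-0.0008],"turn": -0.14,"grip": 0},
  {"xyz": [0,0,-0.0008],"turn": -0.2,"grip": 0},
  {"xyz": [0,0,-0.0008],"turn": -0.26,"grip": 0},
  {"xyz": [0,0,-0.0008],"turn": -0.32,"grip": 0},
  {"xyz": [0,0,-0.0008],"turn": -0.38,"grip": 0},
  {"xyz": [0,0,-0.0008],"turn": -0.44,"grip": 0},
  {"xyz": [0,0,-0.0008],"turn": -0.5,"grip": 0},
])

```text
time_s: 20.3
eef_pos: [0.5678, 0.1351, 0.1309]
orientation: [0.0, 0.495, 0.869, -0.0]
force: [-1.2, -0.4, -0.4]
width: 0.0119
grasp_force: 50.0
```

Run:
```python
from h import *
go(.5676,.135,.1314,165.4)
```

```text
t 20.3 pos [0.5678 0.1351 0.1309] yaw 120.73 tilt [ 0.0001 -0.0001] F [-1.2 -0.4 -0.4] w 0.0119 gf 50.0 q [ 0.12  0.55  1.76 -0.    0.83 -0.42]
units [ 0.     -0.0002 -0.0007] turn -0.4964
```

Call:
play_rows([
  {"xyz": [0,0,0],"turn": -0.06,"grip": 0},
  {"xyz": [0,0,0],"turn": -0.12,"grip": 0},
  {"xyz": [0,0,0],"turn": -0.18,"grip": 0},
  {"xyz": [0,0,0],"turn": -0.24,"grip": 0},
  {"xyz": [0,0,0],"turn": -0.3,"grip": 0},
  {"xyz": [0,0,0],"turn": -0.36,"grip": 0},
  {"xyz": [0,0,0],"turn": -0.42,"grip": 0},
  {"xyz": [0,0,0],"turn": -0.48,"grip": 0},
  {"xyz": [0,0,0],"turn": -0.496,"grip": 0},
  {"xyz": [0,0,0],"turn": -0.496,"grip": 0},
])

```text
time_s: 21.13
eef_pos: [0.5678, 0.1351, 0.1309]
orientation: [0.0, 0.129, 0.992, -0.0]
force: [-1.1, 0.3, -0.0]
width: 0.012
grasp_force: 50.0
```

Run:
```python
from h import *
go(.5676,.135,.1314,165.4)
```

```text
t 21.13 pos [0.5678 0.1351 0.1309] yaw 165.17 tilt [ 0.0001 -0.0001] F [-1.1  0.3 -0. ] w 0.012 gf 50.0 q [ 0.12  0.55  1.76 -0.    0.83 -1.19]
units [ 0.0002 -0.0002 -0.0007] turn -0.0026
```

Release gently, then lift and clear away.

Call:
play_rows([
  {"xyz": [0,0,0],"turn": 0,"grip": 0.4},
  {"xyz": [0,0,0],"turn": 0,"grip": 0.4},
  {"xyz": [0,0,0],"turn": 0,"grip": 0.4},
  {"xyz": [0,0,0],"turn": 0,"grip": 0.4},
  {"xyz": [0,0,0],"turn": 0,"grip": 0.4},
  {"xyz": [0,0,-0.03],"turn": 0,"grip": 0.4},
  {"xyz": [0,0,-0.07],"turn": 0,"grip": 0.4},
  {"xyz": [0,0,-0.11],"turn": 0,"grip": 0.4},
  {"xyz": [0,0,-0.15],"turn": 0,"grip": 0.4},
  {"xyz": [0,0,-0.15],"turn": 0,"grip": 0.4},
])

```text
time_s: 21.97
eef_pos: [0.5694, 0.1354, 0.2492]
orientation: [0.004, 0.13, 0.992, 0.001]
force: [0.0, -0.2, 0.6]
width: 0.0379
grasp_force: 0.0
```

Call:
play_rows([
  {"xyz": [0.05,0.02,-0.02],"turn": 0,"grip": 0.4},
  {"xyz": [0.1,0.06,-0.02],"turn": 0,"grip": 0.4},
  {"xyz": [0.1,0.11,-0.02],"turn": 0,"grip": 0.4},
  {"xyz": [0.1,0.16,-0.02],"turn": 0,"grip": 0.4},
  {"xyz": [0.1,0.21,-0.02],"turn": 0,"grip": 0.4},
  {"xyz": [0.1,0.25,-0.02],"turn": 0,"grip": 0.4},
  {"xyz": [0.1,0.25,-0.02],"turn": 0,"grip": 0.4},
  {"xyz": [0.1,0.25,-0.02],"turn": 0,"grip": 0.4},
  {"xyz": [0.1,0.25,-0.02],"turn": 0,"grip": 0.4},
  {"xyz": [0.1,0.25,-0.02],"turn": 0,"grip": 0.4},
])

```text
time_s: 22.8
eef_pos: [0.5433, 0.3346, 0.2584]
orientation: [-0.0, 0.13, 0.991, -0.0]
force: [0.6, -0.5, -1.1]
width: 0.0379
grasp_force: 0.0
```

Run:
```python
from h import *
go(.5676,.135,.1314,165.4)
c=snap('scene'); save(c['image'],'p9',(315,130,425,255),4.8)
```

```text
t 22.8 pos [0.5433 0.3346 0.2584] yaw 165.05 tilt [-0.0003 -0.0004] F [ 0.6 -0.5 -1.1] w 0.0379 gf 0.0 q [ 0.45  0.48  1.49 -0.    1.17 -0.86]
units [-0.1    -0.2486  0.1695] turn -0.0039
```

View pics/p9.png

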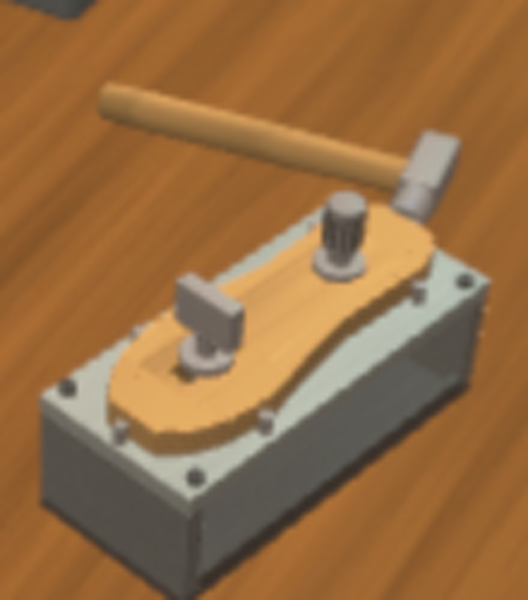

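The pin stands home at (340,262). The key stands upright with its wing across the slot and its collar on the form at (206,355). The form and hammer haven't moved, and the arm is clear.

```bash
python3 -c "
from rig import env
print(env.sign_off())"
```

```text
the job is handed in; nothing more can be done
None
```

I handed the job in at about 23 s. The pin is pushed home with its shoulder on the form, and the key is through the slot, turned a quarter turn and released. I did not see the stub drop into the tray, and the sign-off returned no verdict.

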